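# Locket on the domed stake, sprung lens held over it

## Robot

A 7-joint arm with a two-finger parallel gripper is mounted at the origin on the work surface. World frame = base frame: x ahead of the robot, y to its left, z up, the work surface at z = 0. Lengths are in m, angles in rad, forces in N, time in s.
With the tool pointing down it reaches from about 0.425 to 0.925 m from the base axis. Payload 6.8 kg.
Tool frame: the origin (TCP) lies on the mounting face of the last link; the fingertips stand 173 mm ahead of it and the grasp point (between the pads) lies 155 mm ahead of it; z points along the fingers, y is the line along which they close (so a half turn about z gives the same grasp; the last joint's range is limited). The gripper opens to 85 mm and grips with 20 to 120 N. Pads are 22 mm wide; open, the fingers measure 114 mm over their backs; the gripper's body (76 mm by 85 mm) begins 54 mm behind the grasp point. The pads swing forward as they close: fully open they stand 13 mm farther back than shut.
Start: joints at [-1.438, 0.477, 0.022, 1.555, -0.011, 1.109, -0.083], TCP at [0.161, 0.656, 0.405] pointing down, gripper open.
Joint ranges: [-2.96, 2.96], [-0.34, 2.1], [-1.41, 1.46], [0.24, 2.44], [-1.37, 4.51], [0.17, 1.92], [-2.96, 2.96]. Speed limits (rad/s): [2.39, 2.39, 3.14, 3.14, 3.14, 3.14, 3.14].

## Interface

Orientations are given as a rotation vector (axis times angle).
In Python, from bench import r gives the robot as it stands.
- The arm moves only by the tool carry_out, never from a script. Its argument "moves" is a list of rows, each a list of 5 numbers: the shift along the tool's x, y, z in m, then the turn about the tool's z in rad, then the finger opening in m, from 0 to 0.0854. In form: [[dx, dy, dz, roll, claw], ...]. A call has exactly 8 rows; each row is the pose to reach, as a shift and turn from the pose commanded when the call began, along the tool's axes at that moment; what a row does not reach only later rows make up. A row lasts 1/10 s, in which the tool goes at most 50 mm and 8.59 degrees, less where a joint would pass 70% of its speed; a pose out of reach is approached as far as the arm can. A call with a gripper value outside its range is refused whole. The fingers move at their own pace and stop on an object; "force" is the grip in N (left out, the last holds). Time passes only in rows, so rows that repeat a pose let the fingers close, or fill a call up. It gives the time, the measured TCP pose, the force, the opening and the grip force at its end, in the units of the state.
- r.get_obs(): the state, without advancing time (a new reading comes with each control period).
- r.grab_frame(name): name is "scene" or "side" or "wrist"; returns the picture (480x640x3 uint8, red, green, blue); there is no depth.
- r.calibration(name): a dict with "fx", "fy", "cx", "cy" (pixels), "k1" (the pictures are not rectified: a ray, as slopes to the right and down, at radius r is drawn at 1 + k1 r^2 times it, then the intrinsics apply), "rvec" (rotation vector, rad) and "tvec" (3), from world to camera coordinates, as OpenCV has them. Camera axes: x right, y down, z forward; pixel columns grow to the right and rows downward; lengths in m; the calibration is good to about 2 mm. A picture is of the moment at which its call begins: read the wrist's pose just before it. calibration takes no time and is no camera call; for the wrist camera it gives the pose at the moment of the call.
- r.hand_in(): hands the job in; it is judged then, once.
The state is a dict: "clock": time; "joints": joint angles; "qvel": joint speeds; "tau": joint torques, N m; "tcp_pos": TCP position; "orientation": TCP orientation; "contact_force": force on the tool from outside, world axes, zero at the start; "moment": the same for the moment, N m; "grip_width": finger opening in m; "gripper_force": force on a finger pad.
Only numpy, scipy, OpenCV 4.12 (cv2) and the standard library are available. Lean on these libraries where they do the work, as an engineer would, in place of code of your own. Each camera call takes 0.05 s, during which the arm holds its last target. There are 200 camera calls.

## Task

Pick up the oblong silver locket and balance it flat on the crown of the domed stake of the inspection stand, then let go of it. Then take the lens arm by its upright grip post, draw it forward against its spring until it is fully against its stop, so that the lens stands over the locket, and finish while still holding it there: the arm springs back if released. The locket must stay balanced on the dome, and the other silver pieces and the things on the bench block stay where they are.

Things in the scene. Friction and masses are not known exactly. Their poses are not given: they have to be found in the camera images.
- locket: the piece to place: closed oblong silver locket, a plain block 46 (its x) x 24 (its y) x 14 (z) mm, about 85 to 170 g, lying flat on the bench at the start among two other silver pieces. Origin at the centre of its underside, z up.
- round_locket: bystander: round silver locket, a disc 32 mm across and 14 mm high; origin at the centre of its underside. The three silver pieces may swap places. Leave it alone.
- band_ring: bystander: plain silver finger ring lying flat, 25 mm across, 10 mm high; origin at the centre of its underside. Leave it alone.
- stand: inspection stand, fixed to the bench. Its origin lies on the vertical pivot axis of the lens arm, at bench height; its -x axis points roughly to the robot, along which the stake and, at the stop, the lens arm lie. Steel base plate 215 x 110 x 12 mm (x from -185 to +30 mm); pillar 24 mm across at the origin, with the arm's hub (40 mm across) and coil spring on it up to 175 mm high.
- stake_top (a point): highest point of the domed steel stake, 120 mm from the pivot axis along the stand's -x and 85 mm above the bench. The stake is a cylinder of 80 mm diameter ending in a half ball of 40 mm radius; a flat piece set level with its middle on this point balances there.
- lens_arm (a joint): swing of the lens arm about the pivot axis, rad: 0 at rest (out to the stand's +y side), grows coming forward (counter-clockwise from above), 1.2 at the stop (arm along the stand's -x, lens over the stake). Arm: underside 135, top 145 mm above the bench; lens 64 mm across at 120 mm from the axis, grip post at 170 mm. Its spring pulls back to 0: 1.5 N at the post at rest, 4 N at the stop.
- grip_post: black round upright post on the outer end of the lens arm, 14 mm across, 40 mm tall, 170 mm from the pivot axis, a grip that revolves freely on its own pin. Origin at the centre of its foot, on the arm's top, 145 mm above the bench (top of the post 185 mm).
- bench_block: bystander: fixed dark steel block 100 x 90 x 30 mm on the left, a red stone and a small filigree ring lying on it; origin at the centre of its underside.
- red_cab: bystander: red stone, 40 x 10 x 8 mm, on the bench block; origin at the centre of its underside. Leave it alone.
- filigree_ring: bystander: small brass filigree ring, 22 mm across, 8 mm high, on the bench block; origin at the centre of its underside. Leave it alone.
Not all that is in view belongs to the job. Leave any orange look-alike of the locket alone.

How it is judged:
By the outcome, as a careful person would: the job done as asked, in the order asked, and still so for the second after the job is handed in, while the arm keeps its last pose, push and grip.
It also fails if it takes over 58 s, if anything falls off the work surface, if the arm or the gripper's body presses on something with over 40 N, if the wrist force passes 120 N, or if a joint passes its speed limit or range.

## Working session

There is one attempt and no reset: what is moved stays moved. The work goes in short steps, Python scripts to look and compute and a tool call to move; the robot and the scene stay as the last step left them, time stands still between calls to the robot, and variables do not carry over. Pictures are saved under pics/ and viewed, at most 10 in all, crops included, and the job is handed in when it is done.

Besides the shell and the picture viewer there is one more tool, called after "Request:" by a JSON object that holds its "method" and its "body". carry_out: Moves the arm, as the interface text tells. Its arguments: {"type":"object","properties":{"moves":{"type":"array","items":{"type":"array","items":{"type":"number"}}},"force":{"type":"number"}},"required":["moves"]}

```bash
ls; mkdir -p pics
python3 - <<'E'
from bench import r
import cv2
o=r.get_obs()
for k,v in o.items(): print(k,v)
for n in("scene","side","wrist"):
    c=r.calibration(n); print(n,c)
    cv2.imwrite(f"pics/{n}0.png",r.grab_frame(n)[:,:,::-1])
E
```

```text
pics
clock 0.0
joints [-1.43810231  0.47780798  0.02232752  1.55647278 -0.01150346  1.10930814
 -0.08308786]
qvel [-6.89090429e-04  9.36091202e-05  1.23905276e-03 -8.06187995e-04
 -8.99952725e-04  1.59936434e-05  1.08733687e-04]
tau [ 3.91505546e-04 -5.96460915e+01  1.60828907e+00 -2.81184393e+01
  1.24962162e-02  9.56849341e-03 -1.29400439e-05]
tcp_pos [0.16088741 0.65525255 0.4037109 ]
orientation [-3.77247013e-01 -3.11876435e+00  2.93089781e-03]
contact_force [-0.48078158 -0.76837037 -0.07532908]
moment [0.02191091 0.00283859 0.01562938]
gripper_force 0.0
grip_width 0.085232724102822
scene {'fx': 433.0764946404192, 'fy': 433.0764946404192, 'cx': 315.4589512329143, 'cy': 241.62672293389585, 'k1': -0.04080808317874002, 'rvec': array([ 0.96906784,  2.51621481, -1.02826034]), 'tvec': array([ 0.39691226, -0.19197173,  1.12043732])}
side {'fx': 557.8187547730724, 'fy': 557.8187547730724, 'cx': 309.2779657840952, 'cy': 243.29835677171772, 'k1': 0.02898017177778993, 'rvec': array([ 2.2940532 , -0.72364072,  0.26260429]), 'tvec': array([-0.46873779,  0.3122451 ,  0.95006665])}
wrist {'fx': 390.62625777769614, 'fy': 390.62625777769614, 'cx': 321.6560026993016, 'cy': 237.90523107014468, 'k1': -0.05360538711261963, 'rvec': array([-2.26281121, -1.77532972, -0.28477993]), 'tvec': array([-0.67551294, -0.04157763,  0.38180858])}
```

View pics/scene0.png

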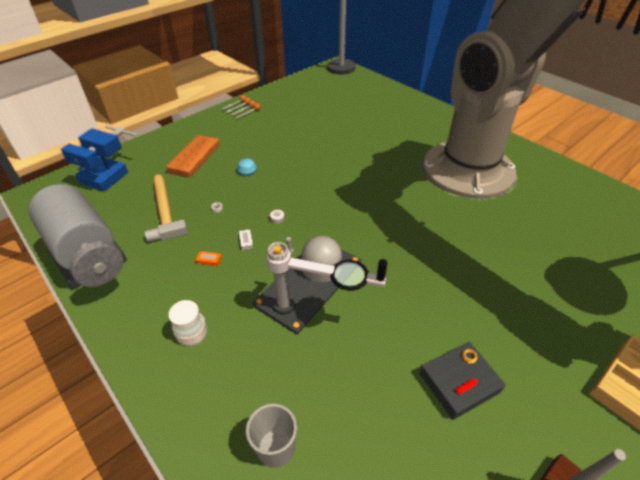

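View pics/side0.png

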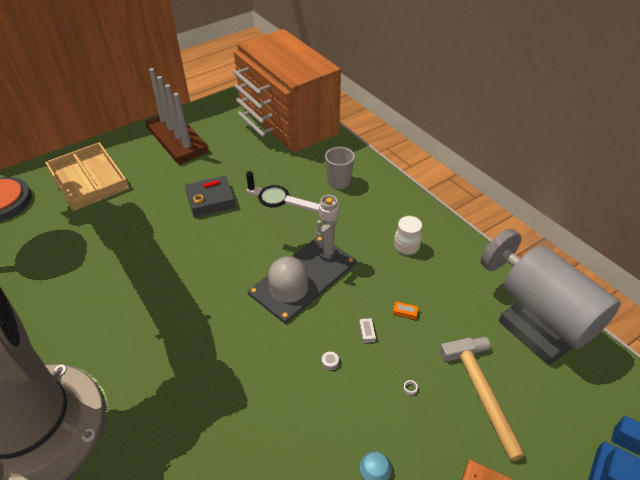

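The scene view shows the locket at about (246,239), the stand's base from (258,302) to (355,259) and the post at (382,270). The side view shows the locket at (368,330), the stand screws at (254,290), (285,315), (351,260) and (320,240), and the post at (250,181). I'll enlarge both.

```bash
cat > h.py <<'E'
import numpy as np, cv2
from bench import r
from scipy.spatial.transform import Rotation as R
def ray(c,u,v):
    K=np.array([[c['fx'],0,c['cx']],[0,c['fy'],c['cy']],[0,0,1]])
    p=cv2.undistortPoints(np.array([[[u,v]]],float),K,np.array([c['k1'],0,0,0]))[0,0]
    M=R.from_rotvec(c['rvec']).as_matrix()
    return -M.T@c['tvec'], M.T@np.array([p[0],p[1],1])
def plane(c,u,v,z):
    o,d=ray(c,u,v); return (o+d*(z-o[2])/d[2])
def proj(c,P):
    K=np.array([[c['fx'],0,c['cx']],[0,c['fy'],c['cy']],[0,0,1]])
    return cv2.projectPoints(np.atleast_2d(np.array(P,float)),c['rvec'],c['tvec'],K,np.array([c['k1'],0,0,0]))[0][:,0]
E
python3 - <<'E'
import cv2,numpy as np
a=cv2.imread('pics/scene0.png')[200:335,200:400]; b=cv2.imread('pics/side0.png')[165:345,240:440]
cv2.imwrite('pics/c1.png',cv2.resize(a,None,fx=4,fy=4,interpolation=2))
cv2.imwrite('pics/c2.png',cv2.resize(b[:150],None,fx=4,fy=4,interpolation=2))
E
```

```text
(no output)
```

View pics/c1.png

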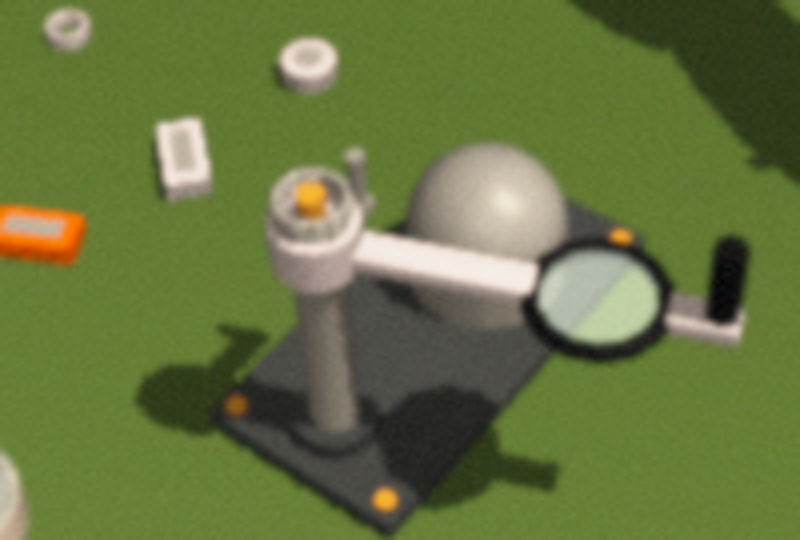

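View pics/c2.png

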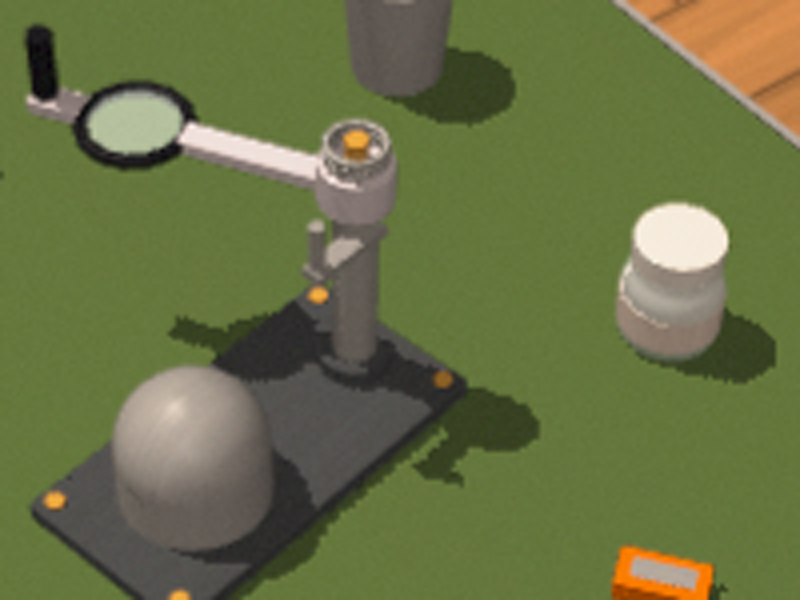

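The crops give sub-pixel positions for the screws, hub cap, post top and locket. Next I'll fit the stand.

Run:
```python
from h import *
S=r.calibration('scene');D=r.calibration('side')
f=lambda x,y,o:(o[0]+x/4-.4,o[1]+y/4-.4)
sc=lambda x,y:f(x,y,(200,200)); sd=lambda x,y:f(x,y,(240,165))
for p in[(236,405),(386,499),(621,237)]: print('scene screw',plane(S,*sc(*p),.013).round(4))
for p in[(443,379),(318,295),(54,500),(179,598)]: print('side screw',plane(D,*sd(*p),.013).round(4))
def tri(a,b):
    o1,d1=ray(S,*a);o2,d2=ray(D,*b)
    t=np.linalg.lstsq(np.c_[d1,-d2],o2-o1,rcond=None)[0]
    p,q=o1+d1*t[0],o2+d2*t[1]; return ((p+q)/2).round(4),np.linalg.norm(p-q).round(4)
print('cap',tri(sc(312,198),sd(357,140)))
print('post top',tri(sc(734,242),sd(40,33)))
print('post foot',tri(sc(725,315),sd(43,95)))
print('locket corners scene',[plane(S,*sc(*p),.014)[:2].round(4) for p in[(156,124),(202,119),(210,184),(167,191)]])
print('locket side',plane(D,367.5,327.5,.014).round(4))
print('round',plane(S,*sc(308,57),.014).round(4),'ring',plane(S,*sc(68,25),.01).round(4))
for n,p in(('hub',(356,207)),): print(plane(D,p[0],p[1],.0))
o=r.get_obs();print(R.from_rotvec(o['orientation']).as_matrix().round(3))
```

```text
scene screw [ 0.6618 -0.0162  0.013 ]
scene screw [0.643  0.0717 0.013 ]
scene screw [0.452  0.0317 0.013 ]
side screw [ 0.6619 -0.0196  0.013 ]
side screw [0.6437 0.0689 0.013 ]
side screw [0.4524 0.0297 0.013 ]
side screw [ 0.4711 -0.0579  0.013 ]
cap (array([0.6337, 0.0233, 0.1668]), np.float64(0.0027))
post top (array([0.5401, 0.1639, 0.1849]), np.float64(0.0036))
post foot (array([0.5395, 0.1656, 0.1428]), np.float64(0.0013))
locket corners scene [array([ 0.5811, -0.1985]), array([ 0.5601, -0.1845]), array([ 0.586 , -0.1412]), array([ 0.6059, -0.1525])]
locket side [ 0.5827 -0.176   0.014 ]
round [ 0.4857 -0.1847  0.014 ] ring [ 0.5697 -0.3065  0.01  ]
[0.77976292 0.11150421 0.        ]
[[-0.971  0.238 -0.   ]
 [ 0.238  0.971 -0.001]
 [-0.    -0.001 -1.   ]]
```

Request:
{"method": "carry_out", "body": {"moves": [[-0.607,-0.703,0,1.85,0.085],[-0.607,-0.703,0,1.85,0.085],[-0.607,-0.703,0,1.85,0.085],[-0.607,-0.703,0,1.85,0.085],[-0.607,-0.703,0,1.85,0.085],[-0.607,-0.703,0,1.85,0.085],[-0.607,-0.703,0,1.85,0.085],[-0.607,-0.703,0,1.85,0.085]], "force": 40}}

```text
clock: 0.95
tcp_pos: [0.3431, 0.2971, 0.4047]
orientation: [-2.079, -2.355, -0.0]
contact_force: [1.5, -0.4, 0.4]
grip_width: 0.0854
gripper_force: 0.0
```

```bash
cat >> h.py <<'E'
def go(x,y,z,yaw=None):
    "tool-frame shift to bring TCP to x,y,z with closing axis at world yaw (deg)"
    o=r.get_obs(); M=R.from_rotvec(o['orientation']).as_matrix()
    s=M.T@(np.array([x,y,z])-o['tcp_pos'])
    a=np.degrees(np.arctan2(M[1,1],M[0,1])); roll=0
    if yaw is not None: roll=np.radians((a-yaw+90)%180-90)
    print('t %.2f'%o['clock'],'tcp',o['tcp_pos'].round(4),'yaw %.1f'%a,'tilt',M[:2,2].round(4),'F',o['contact_force'].round(1),'grip %.4f %.1f'%(o['grip_width'],o['gripper_force']),'j1 %.2f j7 %.2f'%(o['joints'][0],o['joints'][6]))
    print('SHIFT',s.round(4),'ROLL %.3f'%roll)
E
python3 - <<'E'
from h import *
go(.583,-.172,.40,-29.5)
E
```

```text
t 0.95 tcp [0.3431 0.2971 0.4047] yaw 7.1 tilt [-0.0001  0.0004] F [ 1.5 -0.4  0.4] grip 0.0854 0.0 j1 -1.19 j7 -0.67
SHIFT [-0.4952  0.18    0.0045] ROLL 0.639
```

Request:
{"method": "carry_out", "body": {"moves": [[-0.495,0.18,0.0,0.64,0.085],[-0.495,0.18,0.0,0.64,0.085],[-0.495,0.18,0.0,0.64,0.085],[-0.495,0.18,0.0,0.64,0.085],[-0.495,0.18,0.0,0.64,0.085],[-0.495,0.18,0.0,0.64,0.085],[-0.495,0.18,0.0,0.64,0.085],[-0.495,0.18,0.0,0.64,0.085]]}}

```text
clock: 1.75
tcp_pos: [0.5274, -0.0576, 0.4047]
orientation: [-2.709, -1.59, -0.001]
contact_force: [0.4, 0.8, -0.0]
grip_width: 0.085
gripper_force: 0.0
```

Run:
```python
from h import *
go(.583,-.172,.36,-29.5)
print(r.get_obs()['joints'].round(2))
```

```text
t 1.75 tcp [ 0.5274 -0.0576  0.4047] yaw -29.2 tilt [0.0003 0.0005] F [ 0.4  0.8 -0. ] grip 0.0850 0.0 j1 -0.60 j7 -0.29
SHIFT [-0.0728  0.1043  0.0447] ROLL 0.006
[-0.6   0.28  0.72  1.94 -0.22  1.   -0.29]
```

Request:
{"method": "carry_out", "body": {"moves": [[-0.073,0.104,0.06,0,0.085],[-0.073,0.104,0.06,0,0.085],[-0.073,0.104,0.06,0,0.085],[-0.073,0.104,0.06,0,0.085],[-0.073,0.104,0.06,0,0.085],[-0.073,0.104,0.06,0,0.085],[-0.073,0.104,0.06,0,0.085],[-0.073,0.104,0.06,0,0.085]]}}

```text
clock: 2.55
tcp_pos: [0.5821, -0.1691, 0.3453]
orientation: [-2.708, -1.592, -0.002]
contact_force: [-0.1, 0.1, -0.3]
grip_width: 0.085
gripper_force: 0.0
```

Run:
```python
from h import *
c=r.calibration('wrist'); im=r.grab_frame('wrist'); cv2.imwrite('pics/w1.png',im[:,:,::-1])
import pickle; pickle.dump(c,open('w1.pkl','wb'))
go(.583,-.172,.33,-29.5)
print(proj(c,[[.583,-.172,.014],[.633,.0215,.175],[.5157,-.0024,.085]]))
```

```text
t 2.60 tcp [ 0.5821 -0.1692  0.3453] yaw -29.1 tilt [0.001  0.0006] F [ 0.4 -1.1 -0.3] grip 0.0852 0.0 j1 -0.32 j7 0.01
SHIFT [-0.002   0.0021  0.0153] ROLL 0.007
[[ 324.55290218  219.64337642]
 [ 159.19109322 -264.93339419]
 [  72.67445519   54.5630227 ]]
```

View pics/w1.png

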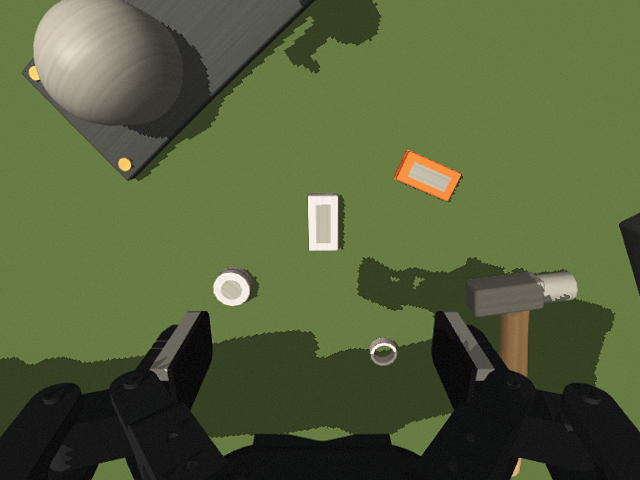

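The wrist view shows the locket upright with corners at (308,195) to (338,250), centre about (323,223), already square to the fingers. The two front stand screws are at (35,73) and (124,164).

Run:
```python
from h import *; import pickle
c=pickle.load(open('w1.pkl','rb'))
q=[plane(c,*p,.014)[:2] for p in[(308,195.5),(338,195.5),(338,250),(309,250.5)]]
print(np.round(q,4),np.mean(q,0).round(4)); d=(q[0]-q[3]+q[1]-q[2]);print(np.degrees(np.arctan2(d[1],d[0])),np.linalg.norm(d)/2)
print([plane(c,*p,.013).round(4) for p in[(35,73),(124,164)]])
m=np.mean(q,0); go(m[0],m[1],.177,None)
```

```text
[[ 0.5812 -0.1484]
 [ 0.6018 -0.1599]
 [ 0.5801 -0.2001]
 [ 0.5591 -0.1888]] [ 0.5805 -0.1743]
61.486177195190336 0.045845495031032225
[array([0.4495, 0.0323, 0.013 ]), array([ 0.4679, -0.0564,  0.013 ])]
t 2.60 tcp [ 0.5821 -0.1692  0.3453] yaw -29.1 tilt [0.001  0.0006] F [ 0.4 -1.1 -0.3] grip 0.0852 0.0 j1 -0.32 j7 0.01
SHIFT [-0.0054  0.001   0.1683] ROLL 0.000
```

Request:
{"method": "carry_out", "body": {"moves": [[-0.0055,0.001,0.03,-0.01,0.085],[-0.0055,0.001,0.07,-0.01,0.07],[-0.0055,0.001,0.11,-0.01,0.06],[-0.0055,0.001,0.14,-0.01,0.05],[-0.0055,0.001,0.155,-0.01,0.045],[-0.0055,0.001,0.165,-0.01,0.045],[-0.0055,0.001,0.17,-0.01,0.045],[-0.0055,0.001,0.17,-0.01,0.045]]}}

```text
clock: 3.4
tcp_pos: [0.5806, -0.1757, 0.1753]
orientation: [2.701, 1.603, 0.001]
contact_force: [-0.9, -0.4, 0.1]
grip_width: 0.045
gripper_force: 0.0
```

Run:
```python
from h import *
go(.5805,-.1743,.175,-28.5)
```

```text
t 3.40 tcp [ 0.5806 -0.1757  0.1753] yaw -28.6 tilt [ 0.001  -0.0001] F [-0.9 -0.4  0.1] grip 0.0450 0.0 j1 -0.18 j7 0.17
SHIFT [ 0.0012 -0.0008  0.0003] ROLL -0.002
```

Request:
{"method": "carry_out", "body": {"moves": [[0.001,-0.001,0,0,0.035],[0.001,-0.001,0,0,0.015],[0.001,-0.001,0,0,0.015],[0.001,-0.001,0,0,0.015],[0.001,-0.001,0,0,0.015],[0.001,-0.001,0,0,0.015],[0.001,-0.001,-0.01,0,0.015],[0.001,-0.001,-0.02,0,0.015]], "force": 50}}

```text
clock: 4.2
tcp_pos: [0.5797, -0.1743, 0.1954]
orientation: [-2.702, -1.602, 0.001]
contact_force: [0.8, -0.2, -1.1]
grip_width: 0.0228
gripper_force: 49.2
```

Run:
```python
from h import *
go(.5157,-.002,.33,-28.5)
print(r.get_obs()['joints'].round(2))
```

```text
t 4.20 tcp [ 0.5797 -0.1743  0.1954] yaw -28.7 tilt [-0.0004  0.0001] F [ 0.8 -0.2 -1.1] grip 0.0228 49.2 j1 -0.20 j7 0.15
SHIFT [ 0.1205 -0.1388 -0.1346] ROLL -0.003
[-0.2   0.7   0.53  1.9  -0.53  0.69  0.15]
```

Request:
{"method": "carry_out", "body": {"moves": [[0,0,-0.05,0,0.015],[0,0,-0.1,0,0.015],[0.03,-0.035,-0.135,0,0.015],[0.06,-0.07,-0.135,0,0.015],[0.085,-0.1,-0.135,0,0.015],[0.105,-0.12,-0.135,0,0.015],[0.115,-0.133,-0.135,0,0.015],[0.12,-0.139,-0.135,0,0.015]]}}

```text
clock: 5.0
tcp_pos: [0.5146, -0.0006, 0.3302]
orientation: [-2.699, -1.605, -0.001]
contact_force: [-0.9, -0.3, -0.8]
grip_width: 0.0226
gripper_force: 49.5
```

Run:
```python
from h import *
import pickle
cs={}
for n in('wrist','scene','side'):
    c=r.calibration(n); im=r.grab_frame(n); cv2.imwrite(f'pics/{n}2.png',im[:,:,::-1]);cs[n]=c
pickle.dump(cs,open('cs2.pkl','wb'))
a=cv2.imread('pics/side2.png'); w=cv2.imread('pics/wrist2.png')
g=cv2.resize(a[170:330,235:370],None,fx=3.2,fy=3.2,interpolation=2)
h=cv2.resize(w,(360,270)); 
out=np.zeros((max(g.shape[0],270),g.shape[1]+360,3),np.uint8); out[:g.shape[0],:g.shape[1]]=g; out[:270,g.shape[1]:]=h
cv2.imwrite('pics/m2.png',out); print(out.shape)
go(.5157,-.002,.33,-28.5)
```

```text
(512, 792, 3)
t 5.15 tcp [ 0.5154 -0.0027  0.3301] yaw -28.7 tilt [ 0.0007 -0.    ] F [ 0.9 -0.2 -1.1] grip 0.0227 49.5 j1 -0.68 j7 -0.30
SHIFT [ 0.0008 -0.0001  0.0001] ROLL -0.003
```

View pics/m2.png

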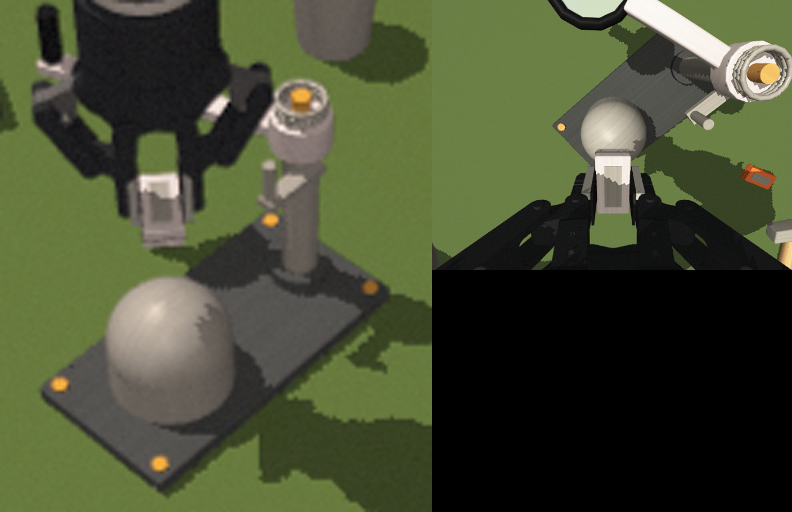

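The side crop shows the locket held level above the dome, well clear of everything. I'll check the stake axis with a sphere fit to the dome outlines read earlier, and with the wrist screws.

Run:
```python
from h import *; import pickle
from scipy.optimize import least_squares
cs=pickle.load(open('cs2.pkl','rb'))
f=lambda p,o:(o[0]+p[0]/4-.4,o[1]+p[1]/4-.4)
sets={'scene':[f(p,(200,200)) for p in[(410,205),(430,170),(488,143),(545,165),(567,205)]],
'side':[f(p,(240,165)) for p in[(116,425),(128,400),(155,374),(195,365),(235,376),(258,400),(270,430)]],
'wrist':[((x-432)*640/360,y*640/360) for x,y in[(581,130),(588,110),(600,100),(616,97),(634,102),(645,120)]]}
for n,s in sets.items():
    rs=[ray(cs[n],*p) for p in s]
    def e(q):
        c=np.r_[q,.045]; return [np.linalg.norm(np.cross(c-o,d/np.linalg.norm(d)))-.04 for o,d in rs]
    s=least_squares(e,[.515,0]); print(n,s.x.round(4),'res mm',(s.fun*1e3).round(1))
print('front-left screw wrist',plane(cs['wrist'],(560.5-432)*640/360,127*640/360,.013).round(4))
w=cv2.imread('pics/wrist2.png')[150:400,200:460]; cv2.imwrite('pics/w2c.png',cv2.resize(w,None,fx=2.3,fy=2.3))
```

```text
scene [0.5156 0.0011] res mm [ 0.  -0.4  0.2  0.3 -0.5]
side [ 0.5157 -0.0043] res mm [-0.5 -0.6  0.3  0.1  0.5 -0.4 -0.8]
wrist [0.5168 0.0012] res mm [ 0.1 -0.3 -0.1 -0.3  1.2 -0.9]
front-left screw wrist [0.4495 0.0311 0.013 ]
```

View pics/w2c.png

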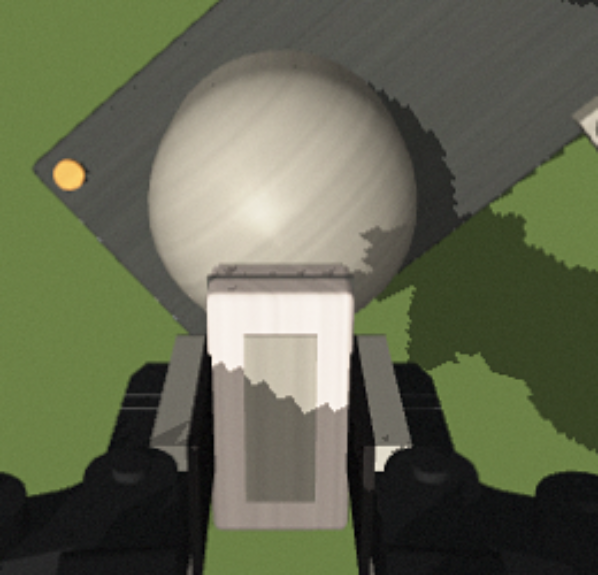

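The wrist crop shows the dome outline from x=148 to 417 with its top at y=50. The locket's top face spans (208,290) to (212,528), about centred laterally on the dome. I'll refit using these points.

Run:
```python
from h import *; import pickle
from scipy.optimize import least_squares
c=pickle.load(open('cs2.pkl','rb'))['wrist']
g=lambda p:(200+p[0]/2.3-.3,150+p[1]/2.3-.3)
rs=[ray(c,*g(p)) for p in[(148,200),(165,130),(210,77),(282,50),(350,72),(400,130),(417,200)]]
def e(q):
    k=np.r_[q,.045]; return [np.linalg.norm(np.cross(k-o,d/np.linalg.norm(d)))-.04 for o,d in rs]
s=least_squares(e,[.515,0]); print('dome',s.x.round(4),(s.fun*1e3).round(1))
top=.3301-.1753+.014
q=np.array([plane(c,*g(p),z)[:2] for p,z in[((208,291),top),((353,291),top),((346,528),top),((213,528),top),((209,266),top-.014),((350,266),top-.014)]])
print(q.round(4),'centre',q[:4].mean(0).round(4),'len',np.linalg.norm(q[0]-q[3]),np.linalg.norm(q[1]-q[0]),'bottom front mid',q[4:].mean(0),'top front mid',q[:2].mean(0))
go(.5157,-.002,.33)
```

```text
dome [0.5156 0.0007] [-0.  -1.  -0.4  1.2  0.  -1.1 -0.1]
[[ 0.5151  0.0255]
 [ 0.5355  0.0144]
 [ 0.5136 -0.026 ]
 [ 0.4929 -0.0147]
 [ 0.5136  0.0247]
 [ 0.5354  0.0129]] centre [ 5.143e-01 -2.000e-04] len 0.04592271415590757 0.023293131366726914 bottom front mid [0.52448847 0.01883046] top front mid [0.52530393 0.01995498]
t 5.15 tcp [ 0.5154 -0.0027  0.3301] yaw -28.7 tilt [ 0.0007 -0.    ] F [ 0.9 -0.2 -1.1] grip 0.0227 49.5 j1 -0.68 j7 -0.30
SHIFT [ 0.0008 -0.0001  0.0001] ROLL 0.000
```

Request:
{"method": "carry_out", "body": {"moves": [[0.0013,0,0.02,0,0.015],[0.0013,0,0.04,0,0.015],[0.0013,0,0.055,0,0.015],[0.0013,0,0.063,0,0.015],[0.0013,0,0.066,0,0.015],[0.0013,0,0.067,0,0.015],[0.0013,0,0.0675,0,0.015],[0.0013,0,0.068,0,0.015]]}}

```text
clock: 5.95
tcp_pos: [0.5163, -0.0012, 0.2623]
orientation: [2.702, 1.603, 0.002]
contact_force: [1.3, -0.4, -1.7]
grip_width: 0.0226
gripper_force: 49.5
```

Run:
```python
from h import *
go(.516,-.0015,.2603,-28.7)
```

```text
t 5.95 tcp [ 0.5163 -0.0012  0.2623] yaw -28.6 tilt [0.0012 0.0003] F [ 1.3 -0.4 -1.7] grip 0.0226 49.5 j1 -0.61 j7 -0.21
SHIFT [-0.0004 -0.0001  0.002 ] ROLL 0.001
```

Now go slowly down to contact.

Request:
{"method": "carry_out", "body": {"moves": [[0,0,0.0005,0,0.015],[0,0,0.001,0,0.015],[0,0,0.001,0,0.015],[0,0,0.0015,0,0.015],[0,0,0.0015,0,0.015],[0,0,0.002,0,0.015],[0,0,0.002,0,0.015],[0,0,0.002,0,0.015]]}}

```text
clock: 6.75
tcp_pos: [0.5162, -0.0012, 0.2607]
orientation: [-2.701, -1.602, -0.001]
contact_force: [-3.8, 1.3, 11.0]
grip_width: 0.0226
gripper_force: 51.2
```

Run:
```python
from h import *
go(.516,-.0015,.2603,-28.7); print(r.get_obs()['moment'].round(2))
```

```text
t 6.75 tcp [ 0.5162 -0.0012  0.2607] yaw -28.7 tilt [0.0004 0.0012] F [-3.8  1.3 11. ] grip 0.0226 51.2 j1 -0.60 j7 -0.20
SHIFT [-0.0003 -0.0001  0.0004] ROLL 0.001
[ 0.14  0.81 -0.02]
```

Request:
{"method": "carry_out", "body": {"moves": [[0,0,-0.0005,0,0.015],[0,0,-0.0005,0,0.015],[0,0,-0.0005,0,0.015],[0,0,-0.001,0,0.015],[0,0,-0.001,0,0.015],[0,0,-0.001,0,0.015],[0,0,-0.001,0,0.015],[0,0,-0.001,0,0.015]]}}

```text
clock: 7.55
tcp_pos: [0.5161, -0.0011, 0.2608]
orientation: [2.702, 1.603, 0.001]
contact_force: [-0.8, 1.3, 4.2]
grip_width: 0.0228
gripper_force: 50.1
```

Run:
```python
from h import *
go(.516,-.0015,.2603,-28.7); print(r.get_obs()['moment'].round(2))
im=r.grab_frame('wrist'); side=r.grab_frame('side')
a=cv2.resize(im[180:420,200:460,::-1],None,fx=1.6,fy=1.6,interpolation=2); b=cv2.resize(side[210:330,240:340,::-1],None,fx=3.2,fy=3.2,interpolation=2)
cv2.imwrite('pics/m3.png',np.hstack([a,b[:384]])) if a.shape[0]==b.shape[0] else print(a.shape,b.shape)
```

```text
t 7.55 tcp [ 0.5161 -0.0011  0.2608] yaw -28.6 tilt [0.0004 0.0002] F [-0.8  1.3  4.2] grip 0.0228 50.1 j1 -0.61 j7 -0.21
SHIFT [-0.0004  0.0001  0.0005] ROLL 0.001
[0.2  0.17 0.02]
```

View pics/m3.png

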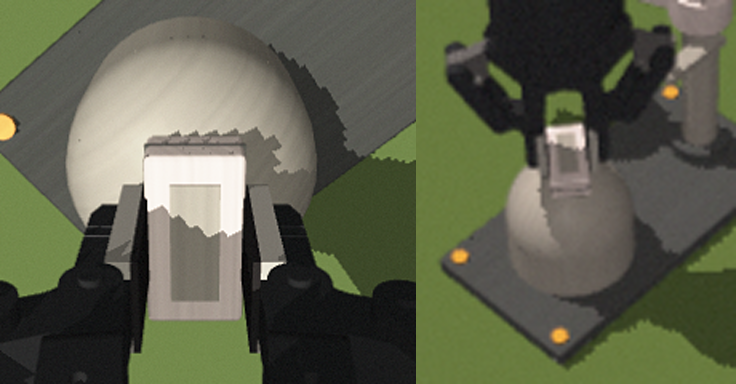

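The locket sits on the crown, centred to about 1 mm (dome centre x≈191, locket x≈194 in the crop). Now ease the load and open the fingers.

Request:
{"method": "carry_out", "body": {"moves": [[0,0,-0.0006,0,0.015],[0,0,-0.0006,0,0.015],[0,0,-0.0006,0,0.024],[0,0,-0.0006,0,0.026],[0,0,-0.0006,0,0.03],[0,0,-0.0006,0,0.035],[0,0,-0.0006,0,0.04],[0,0,-0.0006,0,0.045]], "force": 20}}

```text
clock: 8.45
tcp_pos: [0.516, -0.0012, 0.2613]
orientation: [-2.702, -1.603, -0.0]
contact_force: [-0.2, -0.1, -1.0]
grip_width: 0.045
gripper_force: 0.0
```

Request:
{"method": "carry_out", "body": {"moves": [[0,0,-0.001,0,0.045],[0,0,-0.005,0,0.045],[0,0,-0.015,0,0.05],[0,0,-0.03,0,0.05],[0,0,-0.05,0,0.05],[0,0,-0.08,0,0.05],[0,0,-0.11,0,0.05],[0,0,-0.13,0,0.05]]}}

```text
clock: 9.25
tcp_pos: [0.5162, -0.0017, 0.394]
orientation: [2.702, 1.601, 0.004]
contact_force: [1.1, 0.5, -0.0]
grip_width: 0.0494
gripper_force: 0.0
```

Run:
```python
from h import *
c=r.calibration('wrist'); im=r.grab_frame('wrist'); side=r.grab_frame('side')
import pickle; pickle.dump(c,open('w4.pkl','wb'))
a=cv2.resize(im[:,:,::-1],(426,320)); b=cv2.resize(side[200:320,240:360,::-1],(320,320),interpolation=2)
cv2.imwrite('pics/m4.png',np.hstack([a,b]))
go(.5401,.1645,.38,None); print(r.get_obs()['joints'].round(2))
```

```text
t 9.35 tcp [ 0.5169 -0.0017  0.3946] yaw -28.7 tilt [0.0057 0.0018] F [ 0.4 -0.5  0.1] grip 0.0500 0.0 j1 -0.75 j7 -0.37
SHIFT [ 0.1569 -0.0594  0.0151] ROLL 0.000
[-0.75  0.28  0.76  1.98 -0.23  0.97 -0.37]
```

View pics/m4.png

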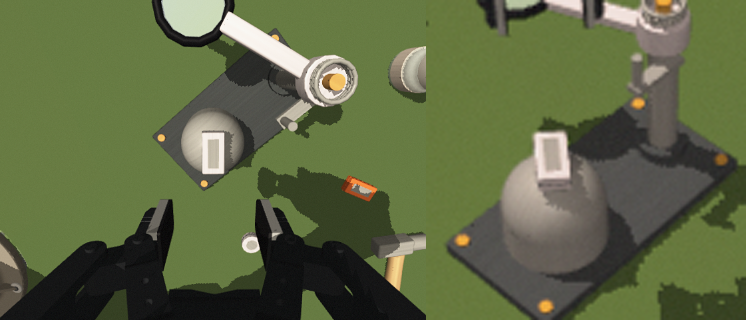

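The locket is balanced level on the dome and the arm is clear. Next, go above the grip post, estimated at (0.5405, 0.1645).

Request:
{"method": "carry_out", "body": {"moves": [[0.04,-0.015,0,0,0.06],[0.08,-0.03,0,0,0.06],[0.12,-0.045,0,0,0.06],[0.145,-0.056,0,0,0.06],[0.157,-0.06,0,0,0.06],[0.157,-0.06,0,0,0.06],[0.157,-0.06,0,0,0.06],[0.157,-0.06,0,0,0.06]]}}

```text
clock: 10.15
tcp_pos: [0.5386, 0.163, 0.3913]
orientation: [2.704, 1.598, -0.001]
contact_force: [0.9, -0.3, 0.3]
grip_width: 0.0597
gripper_force: 0.0
```

Run:
```python
from h import *
c=r.calibration('wrist'); im=r.grab_frame('wrist')
go(.5408,.1645,.325,None)
P=proj(c,[[.5408,.1645,.185],[.5408,.1645,.145],[.6333,.0215,.175],[.516,-.001,.099]]); print(P.round(1))
for p in P[:2]: cv2.circle(im,tuple(int(v) for v in p),4,(255,0,255),1)
g=cv2.cvtColor(im,cv2.COLOR_RGB2GRAY)
# dark post on green: list dark blobs near prediction
cv2.imwrite('pics/w5.png',im[:,:,::-1]); print(r.get_obs()['joints'].round(2))
```

```text
t 10.20 tcp [0.5386 0.1632 0.3914] yaw -28.8 tilt [-0.     -0.0003] F [-0.7 -0.5 -0.4] grip 0.0602 0.0 j1 -0.95 j7 -0.64
SHIFT [0.0022 0.0012 0.0664] ROLL 0.000
[[324.7 277.5]
 [324.1 249.8]
 [572.6 392.1]
 [392.5 406.6]]
[-0.95  0.36  0.7   1.88 -0.27  1.   -0.64]
```

View pics/w5.png

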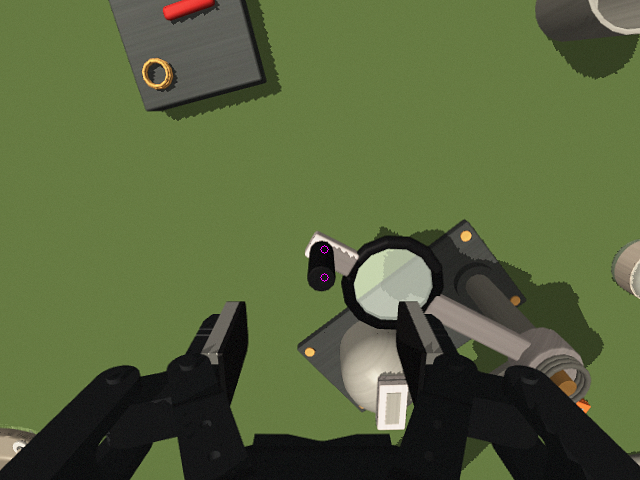

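The wrist view shows the black post at (320,279) top and (319,250) foot, within 2 mm of the prediction, and the locket is still on the dome. No views are left, so I'll use numeric checks from here. Descending now.

Request:
{"method": "carry_out", "body": {"moves": [[0.002,-0.001,0.01,0,0.06],[0.002,-0.001,0.025,0,0.055],[0.002,-0.001,0.04,0,0.055],[0.002,-0.001,0.055,0,0.055],[0.002,-0.001,0.064,0,0.055],[0.002,-0.001,0.066,0,0.055],[0.002,-0.001,0.066,0,0.055],[0.002,-0.001,0.066,0,0.055]]}}

```text
clock: 11.0
tcp_pos: [0.539, 0.1676, 0.3257]
orientation: [2.702, 1.602, 0.001]
contact_force: [-0.7, 0.1, 0.1]
grip_width: 0.055
gripper_force: 0.0
```

Request:
{"method": "carry_out", "body": {"moves": [[0,0,0,0,0.04],[0,0,0,0,0.025],[0,0,0,0,0.015],[0,0,0,0,0.005],[0,0,0,0,0.005],[0,0,0,0,0.005],[0,0,0,0,0.005],[0,0,0,0,0.005]], "force": 50}}

```text
clock: 11.8
tcp_pos: [0.5393, 0.1671, 0.3258]
orientation: [2.702, 1.601, 0.002]
contact_force: [2.9, -3.4, 4.1]
grip_width: 0.0127
gripper_force: 49.0
```

Run:
```python
from h import *
go(.4667,-.0123,.325,None)
o=r.get_obs(); M=R.from_rotvec(o['orientation']).as_matrix(); t=o['tcp_pos']
O=np.array([.6333,.0215]); d=t[:2]-O; print('radius',np.linalg.norm(d),'ang',np.degrees(np.arctan2(d[1],d[0])))
rad=np.linalg.norm(d); 
rad=.170
a0=np.arctan2(d[1],d[0])
for k in range(0,9):
    th=a0+1.2*k/8; w=np.r_[O+rad*np.r_[np.cos(th),np.sin(th)]-t[:2],0]; print(k,(M.T@w).round(4),w.round(4))
```

```text
t 11.80 tcp [0.5393 0.1671 0.3258] yaw -28.7 tilt [ 0.0019 -0.0002] F [ 2.9 -3.4  4.1] grip 0.0127 49.0 j1 -0.91 j7 -0.58
SHIFT [-0.1923  0.0224  0.0007] ROLL 0.000
radius 0.17330017042645537 ang 122.83803502357733
0 [-0.0016  0.0029  0.    ] [ 0.0018 -0.0028  0.    ]
1 [-0.0248 -0.0075 -0.    ] [-0.0185 -0.0182  0.    ]
2 [-0.0494 -0.0144 -0.0001] [-0.0363 -0.0364  0.    ]
3 [-0.0746 -0.0175 -0.0001] [-0.0512 -0.0571  0.    ]
4 [-1.001e-01 -1.680e-02 -1.000e-04] [-0.0628 -0.0798  0.    ]
5 [-1.252e-01 -1.230e-02 -1.000e-04] [-0.0708 -0.1039  0.    ]
6 [-1.493e-01 -4.100e-03 -1.000e-04] [-0.0752 -0.129   0.    ]
7 [-1.719e-01  7.700e-03 -1.000e-04] [-0.0758 -0.1545  0.    ]
8 [-1.925e-01  2.260e-02 -1.000e-04] [-0.0726 -0.1798  0.    ]
```

Request:
{"method": "carry_out", "body": {"moves": [[-0.006,0.0,0,0,0.005],[-0.015,-0.004,0,0,0.005],[-0.025,-0.008,0,0,0.005],[-0.037,-0.012,0,0,0.005],[-0.049,-0.015,0,0,0.005],[-0.062,-0.017,0,0,0.005],[-0.075,-0.018,0,0,0.005],[-0.088,-0.018,0,0,0.005]], "force": 60}}

```text
clock: 12.6
tcp_pos: [0.4806, 0.0997, 0.3258]
orientation: [-2.7, -1.604, -0.003]
contact_force: [2.8, 1.6, 5.0]
grip_width: 0.0121
gripper_force: 58.8
```

```bash
cat > sw.py <<'E'
from h import *
go(.4667,-.0123,.3258,None)
o=r.get_obs(); M=R.from_rotvec(o['orientation']).as_matrix(); t=o['tcp_pos']; O=np.array([.6333,.0215]); d=t[:2]-O
a0=np.arctan2(d[1],d[0]); u=d/np.linalg.norm(d); F=o['contact_force'][:2]
print('radius %.4f ang %.2f (stop ~191.5) Frad %.1f Ftan %.1f'%(np.linalg.norm(d),np.degrees(a0),F@u,F@[-u[1],u[0]]))
for k in range(9):
    th=a0+(np.radians(191.5)-a0)*k/8; w=np.r_[O+.171*np.r_[np.cos(th),np.sin(th)]-t[:2],0]; print(k,(M.T@w).round(4))
E
python3 sw.py
```

```text
t 12.60 tcp [0.4806 0.0997 0.3258] yaw -28.6 tilt [0.0009 0.0021] F [2.8 1.6 5. ] grip 0.0121 58.8 j1 -0.90 j7 -0.53
SHIFT [-0.105   0.0414 -0.0002] ROLL 0.000
radius 0.1716 ang 152.88 (stop ~191.5) Frad -1.8 Ftan -2.7
0 [ 0.      0.0006 -0.    ]
1 [-0.0144  0.0016 -0.    ]
2 [-0.0286  0.0038 -0.0001]
3 [-0.0426  0.0071 -0.0001]
4 [-0.0563  0.0117 -0.0001]
5 [-0.0695  0.0173 -0.0002]
6 [-0.0822  0.0241 -0.0002]
7 [-0.0943  0.0319 -0.0002]
8 [-0.1057  0.0407 -0.0003]
```

Request:
{"method": "carry_out", "body": {"moves": [[-0.014,0.0015,0,0,0.005],[-0.028,0.004,0,0,0.005],[-0.042,0.007,0,0,0.005],[-0.055,0.011,0,0,0.005],[-0.067,0.016,0,0,0.005],[-0.078,0.0215,0,0,0.005],[-0.087,0.027,0,0,0.005],[-0.094,0.0315,0,0,0.005]]}}

```text
clock: 13.4
tcp_pos: [0.4643, 0.0015, 0.3259]
orientation: [2.701, 1.603, 0.005]
contact_force: [6.6, 4.6, 1.9]
grip_width: 0.012
gripper_force: 58.6
```

```bash
python3 sw.py
```

```text
t 13.40 tcp [0.4643 0.0015 0.3259] yaw -28.6 tilt [0.003  0.0016] F [6.6 4.6 1.9] grip 0.0120 58.6 j1 -0.75 j7 -0.35
SHIFT [-0.011   0.0088  0.    ] ROLL 0.000
radius 0.1702 ang -173.27 (stop ~191.5) Frad -7.1 Ftan -3.8
0 [-0.0005 -0.0006 -0.    ]
1 [-0.0704  0.1119  0.    ]
2 [-0.0389  0.2406  0.0004]
3 [0.0751 0.3082 0.0008]
4 [0.2032 0.274  0.0011]
5 [0.2683 0.1586 0.0011]
6 [0.2315 0.0314 0.0007]
7 [ 0.1148 -0.0314  0.0003]
8 [-0.0117  0.0081 -0.    ]
```

Request:
{"method": "carry_out", "body": {"moves": [[-0.002,0.002,0,0,0.005],[-0.004,0.004,0,0,0.005],[-0.006,0.0055,0,0,0.005],[-0.008,0.007,0,0,0.005],[-0.0095,0.0085,0,0,0.005],[-0.0105,0.0095,0,0,0.005],[-0.0105,0.0095,0,0,0.005],[-0.0105,0.0095,0,0,0.005]]}}

```text
clock: 14.2
tcp_pos: [0.4669, -0.0107, 0.3257]
orientation: [-2.698, -1.604, -0.002]
contact_force: [1.8, 8.6, 8.8]
grip_width: 0.0126
gripper_force: 59.2
```

```bash
python3 sw.py | head -3
```

```text
t 14.20 tcp [ 0.4669 -0.0107  0.3257] yaw -28.5 tilt [-0.0001  0.0033] F [1.8 8.6 8.8] grip 0.0126 59.2 j1 -0.72 j7 -0.32
SHIFT [-0.0015  0.0006 -0.0001] ROLL 0.000
radius 0.1695 ang -169.05 (stop ~191.5) Frad -3.4 Ftan -8.1
```

Request:
{"method": "carry_out", "body": {"moves": [[-0.0005,0.0004,0,0,0.005],[-0.001,0.0008,0,0,0.005],[-0.0015,0.0013,0,0,0.005],[-0.0015,0.0013,0,0,0.005],[-0.0015,0.0013,0,0,0.005],[-0.0015,0.0013,0,0,0.005],[-0.0015,0.0013,0,0,0.005],[-0.0015,0.0013,0,0,0.005]]}}

```text
clock: 15.0
tcp_pos: [0.4672, -0.0115, 0.3256]
orientation: [-2.696, -1.604, -0.003]
contact_force: [-0.6, 12.5, 11.3]
grip_width: 0.0125
gripper_force: 59.5
```

```bash
python3 sw.py | head -3
```

```text
t 15.00 tcp [ 0.4672 -0.0115  0.3256] yaw -28.5 tilt [-0.001   0.0049] F [-0.6 12.5 11.3] grip 0.0125 59.5 j1 -0.72 j7 -0.31
SHIFT [-0.0009 -0.0001 -0.0002] ROLL 0.000
radius 0.1693 ang -168.75 (stop ~191.5) Frad -1.9 Ftan -12.3
```

Request:
{"method": "carry_out", "body": {"moves": [[-0.0005,0.0004,0,0,0.005],[-0.001,0.0008,0,0,0.005],[-0.0015,0.0013,0,0,0.005],[-0.0015,0.0013,0,0,0.005],[-0.0015,0.0013,0,0,0.005],[-0.0015,0.0013,0,0,0.005],[-0.0015,0.0013,0,0,0.005],[-0.0015,0.0013,0,0,0.005]]}}

```text
clock: 15.8
tcp_pos: [0.4675, -0.0124, 0.3256]
orientation: [-2.693, -1.604, -0.003]
contact_force: [-0.4, 15.8, 12.8]
grip_width: 0.0121
gripper_force: 59.8
```

```bash
python3 sw.py | head -3
python3 - <<'E'
from h import *
# compare side pictures: locket on dome before/after
c=r.calibration('side'); s=r.grab_frame('side'); a=cv2.imread('pics/side2.png')
p=proj(c,[[.5157,-.001,.099],[.6333,.0215,.145],[.4667,-.0123,.145],[.516,-.0025,.145]]); print(p.round(0))
hsv=cv2.cvtColor(s,cv2.COLOR_RGB2HSV)
# bright, unsaturated pixels near the locket, and round locket/ring/red stone/gold ring counts vs start
s0=cv2.cvtColor(cv2.imread('pics/side0.png'),cv2.COLOR_BGR2RGB)
d=np.abs(s.astype(int)-s0).max(2)
for n,(x,y) in dict(round=(331,361),ring=(411,388),red=(211,184),gold=(198,198)).items(): print(n,'changed px',int((d[y-12:y+12,x-12:x+12]>60).sum()))
cv2.imwrite('pics/side9.png',s[:,:,::-1])
x,y=p[0].astype(int); print('locket patch gray'); print(cv2.cvtColor(s,cv2.COLOR_RGB2GRAY)[y-24:y+30:3,x-27:x+30:3])
E
```

```text
t 15.80 tcp [ 0.4675 -0.0124  0.3256] yaw -28.4 tilt [-0.0019  0.0066] F [-0.4 15.8 12.8] grip 0.0121 59.8 j1 -0.71 j7 -0.31
SHIFT [-0.0003 -0.0008 -0.0002] ROLL 0.000
radius 0.1692 ang -168.43 (stop ~191.5) Frad -2.8 Ftan -15.6
[[286. 257.]
 [328. 208.]
 [265. 256.]
 [285. 241.]]
round changed px 0
ring changed px 0
red changed px 0
gold changed px 0
locket patch gray
[[ 32 111 112 104  28  27  28  23  28  28  28  44 221 234 232 217 119 111
  109]
 [ 26  94 110 104  26  29  27  27  29  30 142 151  60 222 171 117 110 109
  110]
 [ 25  82 103 104  29  26  33 128  71 148 189 194 190  81  33 110 110 111
  111]
 [ 29  19  19  15  51  27 135 191 190 192 189 192 193 181  33 108 111 107
   84]
 [105  20  17   5 103  31 114 193 194 191 191 192 193 191  31  91 105  84
   83]
 [ 92  39  20  17 104  26 100 192 193 191 190 189 193 123  25  88  81  85
   87]
 [ 68  56  17  11  75  46  70 189 239 238 236 226  90  25  40  84  85  84
   82]
 [ 69  95  17  14  65 122 135  50  29  33  31  27  24  62  86  83  84  85
   85]
 [111  96  12  21  96 133 114  61  50  35  35  92  84  87  85  84  85  85
   84]
 [110 121  86  80 120 116 116 168 129  93  97 129  81 112  86  86  87  84
   83]
 [112 112 117 117  96 131 173 181 130  96  98 131  91  87  87  85  85  86
   87]
 [111 110 111 111 115 171 182 186 130 129 133 139 102  95  91  77  85  87
   85]
 [110 111 112 110 159 175 183 189 125 127 124 123  91 100  95  86  78  86
   86]
 [111 109 112 111 159 173 178 185 162 119 109  98 106 103  99  90  79  85
   83]
 [111 111 111 112 158 164 171 174 175 125 116 110 108 107 101  94  78  87
   83]
 [112 111 104  92 144 159 162 164 164 170 119 114 109 107 101  94  81  79
   83]
 [110  93  83  85 135 146 151 154 157 151 148 112 109 104  98  94  79  45
   55]
 [ 85  81  83  86 114 132 138 144 143 137 132 109 105 105 100  92  79  46
   46]]
```

```bash
python3 -c "
from bench import r
print(r.hand_in())"
```

```text
the job is handed in; nothing more can be done
None
```

I handed in the job at about 16 s of the 58 s: the locket is balanced on the dome and the gripper is still holding the lens arm against its stop. The side camera showed the locket still in place and the round locket, band ring, red stone and filigree ring unmoved. I judged the stop from force (about 12 N beyond the spring) and the arm's angle, because my picture views were used up.

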